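Pin the spring cradle and hold a flask down in it

TASK

Lock the sliding carriage of the spring cradle: take the loose lock pin out of its stand and drop it fully home through the hole in the carriage's tongue and the hole in the plate beneath. Only then set the squat flask with the slip-over cap upright into the spring ring, press it straight down until the ring is close to its lower stop, and finish while still holding it pressed down there; do not let go. Leave the conical flask, the amber bottle and the cup standing where they are.

Things in the scene. Friction and masses are not known exactly. Their poses are not given: they have to be found in the camera images.
- cradle_base: Grey bench plate of the spring cradle, 90 x 260 x 12 mm, fixed. Origin under its centre; y along its length, z up. A round aluminium housing (84 mm across, top at 40.5 mm above the bench) carries the spring ring at local y = +65 mm; the pin hole is at local y = -60 mm. Two dark rails along its long edges, 32 to 40 mm from the centre line, reach 22 mm above the bench.
- carriage (a joint): Slide of the flat aluminium carriage (60 x 232 x 8 mm, top face 20.5 mm above the bench) that lies on the plate between the rails and carries the housing; its bare end is the tongue. m along the plate's y, -0.008 to 0.008, about 8 N of friction. It starts at 0, its hole straight over the plate's hole.
- base_hole (a point): Centre of the 13 mm round hole in the bench plate, at the plate's top face (12 mm above the bench; the hole goes right through the plate).
- tongue_hole (a point): Centre of the 13 mm round hole in the carriage's tongue, at the tongue's top face (20.5 mm above the bench), with a 1.5 mm chamfer; straight above the plate's hole.
- ring_seat (a point): Centre of the spring ring's inner ledge, on which the flask's base stands; 62.5 mm above the bench when the spring is free; moves with the ring. Steel ring 82 mm across; bore above the ledge 64 mm wide, 13 mm deep (70 mm wide in its top 3 mm).
- ring (a joint): How far the spring ring is pressed down, m: 0 free (up), 0.016 at its lower stop. Springs back when let go. About 5 N of push (the weights of ring and flask included) start it moving and about 14 N bring it to the stop.
- lock_pin: Loose lock pin, 60 g, 56 mm long, upright at the start. Origin at the centre of its lower tip, z up along it. From the tip up: steel shank 10 mm thick, 18 mm long, tapered tip; collar 22 mm across from 18 to 22 mm; round black grip 18 mm across from 22 to 56 mm. Fully home its collar rests on the tongue (tip 2.5 mm above the bench).
- pin_stand: Fixed black block 60 x 60 x 30 mm, origin under its centre, with a 13 mm hole, 22 mm deep, in the middle of its top; the lock pin stands in it, collar on the block (tip 12 mm above the bench).
- flask: Squat round glass flask under a white slip-over cap, 59 mm across and 100 mm tall, about 85 g. Origin at the centre of its underside, z up. The round glass body reaches up to about 58 mm; the white cap, 32 mm across, is the part from there to the top (fixed to the glass) and is where to grip it.
- conical_flask: Bystander: clear conical flask without cap, 63 mm across, 112 mm tall; origin under its centre. It stands in the same area as the flask and the two may have changed places.
- amber_bottle: Bystander: amber reagent bottle, 43 mm across, 94 mm tall; origin under its centre.
- white_cup: Bystander: small pale grey cup, 38 mm across, 37 mm tall; origin under its centre.
Not all that is in view belongs to the job. What is shaped like the flask but green is not meant.

How it is judged:
On the way:
1. the lock pin is home through both holes before the flask goes to the cradle (horizontal distance between lock_pin and base_hole below 0.003 m and horizontal distance between lock_pin and tongue_hole below 0.003 m and z of lock_pin in the frame of base_hole below -0.006 m and angle between lock_pin's own z axis and vertical below 0.2 rad and horizontal distance between flask and ring_seat above 0.06 m), for 0.2 s.
At the end, for the whole second after the job is handed in: The pin is let go in both holes (3 mm), its tip 6 mm or more into the plate. The flask is upright (0.12 rad) in the ring, centred within 6 mm, on the ledge within 5 mm, at rest, and the robot still holds the ring pressed down by more than 11 of its 16 mm (horizontal distance between lock_pin and base_hole below 0.003 m and horizontal distance between lock_pin and tongue_hole below 0.003 m and z of lock_pin in the frame of base_hole below -0.006 m and angle between lock_pin's own z axis and vertical below 0.2 rad and contact force between the fingers and lock_pin below 0.5 N and horizontal distance between flask and ring_seat below 0.006 m and z of flask in the frame of ring_seat between -0.004 and 0.005 m and angle between flask's own z axis and vertical below 0.12 rad and value of joint ring above 0.011 m and contact force between flask and cradle_base above 4 N and contact force between any of the fingers, the arm and flask above 2 N and linear speed of flask below 0.02 m/s); the arm keeps its last pose, push and grip.
It fails at once if the conical flask is shifted by more than 30 mm or knocked over (distance of conical_flask from where it was at the start of the episode above 0.03 m or angle between conical_flask's own z axis and vertical above 0.5 rad).
It fails at once if the amber bottle is shifted by more than 30 mm or knocked over (distance of amber_bottle from where it was at the start of the episode above 0.03 m or angle between amber_bottle's own z axis and vertical above 0.5 rad).
It fails at once if the cup is shifted by more than 30 mm or knocked over (distance of white_cup from where it was at the start of the episode above 0.03 m or angle between white_cup's own z axis and vertical above 0.5 rad).
It also fails if it takes over 58 s, if anything falls off the work surface, if the arm or the gripper's body presses on something with over 40 N, if the wrist force passes 120 N, or if a joint passes its speed limit or range.

ROBOT

A 7-joint arm with a two-finger parallel gripper is mounted at the origin on a cart in front of the work surface, level with it; the furniture and walls round the work are solid. World frame = base frame: x ahead of the robot, y to its left, z up, the work surface at z = 0. Lengths are in m, angles in rad, forces in N, time in s.
With the tool pointing down it reaches from about 0.425 to 0.925 m from the base axis. Payload 6.8 kg.
Tool frame: the origin (TCP) lies at the very end of the fingers, on their centre line; the grasp point (between the pads) lies 19 mm behind it; z points along the fingers, y is the line along which they close (so a half turn about z gives the same grasp; the last joint's range is limited). The gripper opens to 85 mm and grips with 20 to 120 N. Pads are 22 mm wide; open, the fingers measure 114 mm over their backs; the gripper's body (76 mm by 85 mm) begins 54 mm behind the grasp point. The pads swing forward as they close: fully open they stand 13 mm farther back than shut.
Start: joints at [-1.315, 0.477, 0.022, 1.555, -0.011, 1.109, -0.083], TCP at [0.24, 0.631, 0.231] pointing down, gripper open.
Joint ranges: [-2.96, 2.96], [-0.34, 2.1], [-1.41, 1.46], [0.24, 2.44], [-1.37, 4.51], [0.17, 1.92], [-2.96, 2.96]. Speed limits (rad/s): [2.39, 2.39, 3.14, 3.14, 3.14, 3.14, 3.14].

INTERFACE

Orientations are given as a unit quaternion [w, x, y, z].
In Python, from station import readout, viewer, bot gives the robot as it stands. The module is installed in compiled form; this text tells all that it offers.
- The arm moves only by the shell command python3 -m handwheel 'ROWS' [FORCE]. ROWS is JSON, a list of rows, each a list of 3 entries, a list of its own where there are three numbers: the shift along the tool's x, y, z in mm, then the turn, a rotation vector about the tool's x, y, z in degrees, then the gripper command: -1 is fully open, 1 is shut, values between are in proportion. In form: [[[x, y, z], [ax, ay, az], grip], ...]. A call has 1 to 20 rows; each row is the pose to reach, as a shift and turn from the pose commanded when the call began, along the tool's axes at that moment; what a row does not reach only later rows make up. A row lasts 1/12 s, in which the tool goes at most 41.7 mm and 7.16 degrees, less where a joint would pass 70% of its speed; a pose out of reach is approached as far as the arm can. A call with a gripper value outside its range is refused whole. The fingers move at their own pace and stop on an object; FORCE is the grip in N (left out, the last holds). Time passes only in rows, so rows that repeat a pose let the fingers close. It gives the time, the measured TCP pose, the force and the opening at its end, in the units of the state.
- readout.get_obs(): the state, without advancing time (a new reading comes with each control period).
- viewer.read_camera(name): name is "scene" or "top"; returns a dict with "frame" (420x560x3 uint8, red, green, blue), "fx", "fy", "cx", "cy" (pixels), "dist" ([k1, k2, p1, p2, k3] as OpenCV has them; the pictures are not rectified), "rvec" (rotation vector, rad) and "tvec" (3), from world to camera coordinates, as OpenCV has them. Camera axes: x right, y down, z forward; pixel columns grow to the right and rows downward; lengths in m; the calibration is good to about 2 mm. A picture is of the moment at which its call begins. There is no depth.
- bot.hand_in(): hands the job in, once; it reports no verdict.
Trained networks look in a picture, given as the dict that the camera call returned (one of the last four; its "shot" number tells which), for a name from the list of things; names that differ only in an ending like _2 or _b are one class to them, and where a whole thing is asked for, a point or a joint stands for the part that bears it (a point fixed in the world has none). Each returns a list of dicts, best first, with "score" (0 to 1); they miss things now and then, are a little off and sometimes report something else, mostly with a low value. They report only what shows in the picture. A call takes as long as a camera call. They do not tell look-alikes from the thing itself.
- viewer.search_frame(picture, target): "rect" ([centre column, centre row, width, height] in pixels, round what is visible of it).
- viewer.outline_of(picture, target): "mask" (420x560 bool, what is visible of it) and "rect" ([centre column, centre row, width, height] in pixels, round what is visible of it).
The state is a dict: "t": time; "q": joint angles; "joint_vel": joint speeds; "joint_torque": joint torques, N m; "eef_pos": TCP position; "tool_rot": TCP orientation; "contact_force": force on the tool from outside, world axes, zero at the start; "torque": the same for the moment, N m; "gripper_width": opening from 0.0 (shut) to 1.0 (fully open).
Only numpy, scipy, OpenCV 4.12 (cv2) and the standard library are available. Lean on these libraries where they do the work, as an engineer would, in place of code of your own. Each camera call takes 0.05 s, during which the arm holds its last target. There are 200 camera calls.

## Working session

There is one attempt and no reset: what is moved stays moved. The work goes in short steps, Python scripts to look and compute and a shell command to move; the robot and the scene stay as the last step left them, time stands still between calls to the robot, and variables do not carry over. Pictures are saved under pics/ and viewed, on a budget of 10 in all, crops included, one or two more only if the job needs it, and the job is handed in when it is done.

```bash
mkdir -p pics; cat > h.py <<'E'
import numpy as np, cv2
from station import readout, viewer, bot
def cam(n,save=None):
    p=viewer.read_camera(n)
    if save: cv2.imwrite('pics/'+save,p['frame'][:,:,::-1])
    return p
def K(p): return np.array([[p['fx'],0,p['cx']],[0,p['fy'],p['cy']],[0,0,1]],float)
def ray(p,uv):
    n=cv2.undistortPoints(np.array([[uv]],float),K(p),np.array(p['dist'],float))[0,0]
    R=cv2.Rodrigues(np.array(p['rvec'],float))[0]; t=np.array(p['tvec'],float).ravel()
    return -R.T@t, R.T@np.array([n[0],n[1],1.])
def at_z(p,uv,z):
    o,d=ray(p,uv); return o+d*(z-o[2])/d[2]
def proj(p,X):
    return cv2.projectPoints(np.array(X,float).reshape(-1,3),np.array(p['rvec'],float),np.array(p['tvec'],float),K(p),np.array(p['dist'],float))[0].reshape(-1,2)
E
python3 - <<'E'
from h import *
ps={n:cam(n) for n in('scene','top')}
cv2.imwrite('pics/a.png',np.vstack([ps[n]['frame'] for n in ps])[:,:,::-1][:, :] if 0 else ps['scene']['frame'][:,:,::-1])
cv2.imwrite('pics/b.png',ps['top']['frame'][:,:,::-1])
for n,p in ps.items():
    print(n,ray(p,(280,210)))
    for t in ['flask','conical_flask','lock_pin','pin_stand','cradle_base','ring','carriage','amber_bottle','white_cup']:
        print(t,[(np.round(d['rect']).tolist(),round(d['score'],2)) for d in viewer.search_frame(p,t)][:4])
o=readout.get_obs();print(o)
E
```

```text
scene (array([-0.13032663, -0.70103669,  1.06526004]), array([ 0.4681293 ,  0.54145277, -0.69835234]))
flask [([236.0, 142.0, 20.0, 32.0], 0.94), ([246.0, 165.0, 15.0, 33.0], 0.85), ([216.0, 132.0, 20.0, 32.0], 0.65)]
conical_flask [([224.0, 185.0, 22.0, 38.0], 0.78)]
lock_pin [([367.0, 303.0, 13.0, 13.0], 0.43)]
pin_stand [([364.0, 310.0, 30.0, 34.0], 0.57)]
cradle_base [([306.0, 237.0, 82.0, 86.0], 0.79)]
ring [([290.0, 212.0, 31.0, 25.0], 0.64)]
carriage [([305.0, 235.0, 60.0, 71.0], 0.78)]
amber_bottle [([399.0, 261.0, 24.0, 36.0], 0.66)]
white_cup [([306.0, 238.0, 82.0, 81.0], 0.69), ([259.0, 271.0, 15.0, 15.0], 0.51)]
top (array([0.40545477, 0.08773331, 1.31221985]), array([ 0.11269666, -0.04827933, -0.99268869]))
flask [([114.0, 188.0, 23.0, 19.0], 0.95), ([144.0, 182.0, 24.0, 25.0], 0.75), ([180.0, 194.0, 22.0, 21.0], 0.68)]
conical_flask [([267.0, 205.0, 29.0, 28.0], 0.74), ([193.0, 235.0, 22.0, 23.0], 0.62)]
lock_pin [([192.0, 233.0, 18.0, 23.0], 0.65)]
pin_stand [([386.0, 222.0, 26.0, 26.0], 0.74)]
cradle_base [([289.0, 210.0, 92.0, 42.0], 0.83)]
ring [([271.0, 205.0, 28.0, 31.0], 0.89)]
carriage [([292.0, 204.0, 80.0, 35.0], 0.85)]
amber_bottle [([370.0, 169.0, 23.0, 15.0], 0.51)]
white_cup []
{'t': 1.0, 'q': array([-1.31508949,  0.47701011,  0.02239469,  1.55535389, -0.01147097,
        1.109335  , -0.08313788]), 'joint_vel': array([-0.0015888 ,  0.00078811,  0.0007489 , -0.00016225, -0.00054034,
       -0.00093946,  0.00071464]), 'joint_torque': array([-1.18225598e-04, -5.96330667e+01,  1.60651579e+00, -2.81556505e+01,
        1.24232395e-02,  1.38821812e-03,  2.15409591e-05]), 'eef_pos': array([0.2401961 , 0.63084939, 0.23132054]), 'tool_rot': array([6.10820118e-06, 1.80922011e-01, 9.83497446e-01, 1.05554751e-05]), 'contact_force': array([0.41978197, 0.35442675, 0.0017587 ]), 'torque': array([ 0.03435922, -0.01456454,  0.04825161]), 'gripper_width': 1.0022876612618523}
```

```bash
python3 - <<'E'
import cv2,numpy as np
a=cv2.imread('pics/a.png')[110:350,190:430]; b=cv2.imread('pics/b.png')[130:280,80:420]
cv2.imwrite('pics/a2.png',cv2.resize(a,None,fx=2.5,fy=2.5,interpolation=3))
cv2.imwrite('pics/b2.png',cv2.resize(b,None,fx=2.35,fy=2.35,interpolation=3))
E
```

```text
(no output)
```

View pics/a2.png

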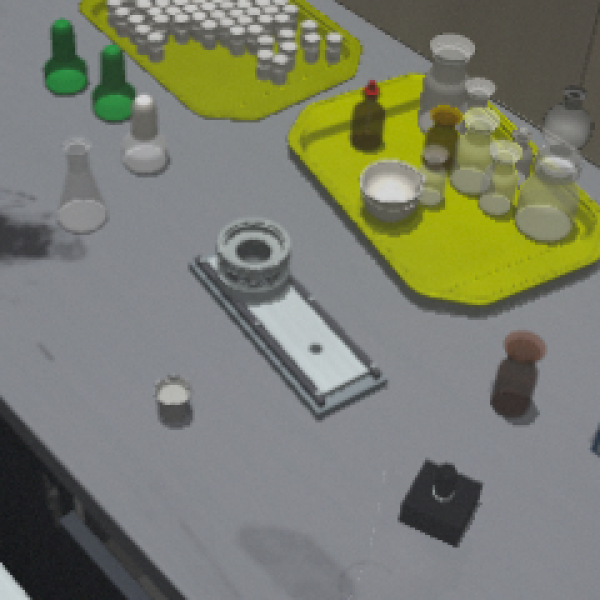

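View pics/b2.png

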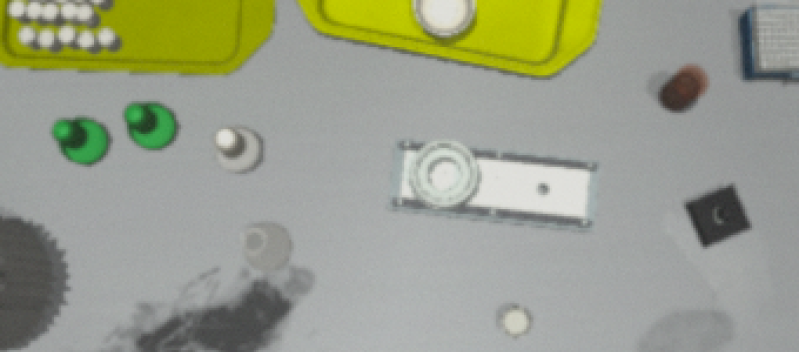

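White-capped flask candidates: green at scene (216,132) and (236,142) are look‑alikes. (248,162) has a white cap and clear glass body, so it fits; the conical one is at (224,185). Now I'll measure by fitting silhouettes, and confirm with a crop.

```bash
cat > fit.py <<'E'
from h import *
from scipy.optimize import minimize
S=8
def circ(r,z,n=40): a=np.linspace(0,2*np.pi,n,endpoint=False); return np.c_[r*np.cos(a),r*np.sin(a),0*a+z]
def box(x,y,z0,z1): return np.array([[i*x/2,j*y/2,k] for i in(-1,1) for j in(-1,1) for k in(z0,z1)])
def T(P,q):
    c,s=np.cos(q[2]),np.sin(q[2]); P=np.asarray(P)
    return np.c_[q[0]+c*P[:,0]-s*P[:,1],q[1]+s*P[:,0]+c*P[:,1],P[:,2]]
def fit(parts,obs,q0,yaw=True):
    def f(v):
        q=[q0[0]+v[0],q0[1]+v[1],q0[2]+(v[2]*10 if yaw else 0)]; tot=0
        for p,m,(x0,y0,x1,y1) in obs:
            M=cv2.resize(m[y0:y1,x0:x1].astype(np.float32),None,fx=S,fy=S,interpolation=cv2.INTER_LINEAR)>.5
            I=np.zeros(M.shape,np.uint8)
            for P in parts:
                uv=proj(p,T(P,q)); uv=(uv-[x0,y0]+.5)*S-.5
                cv2.fillConvexPoly(I,cv2.convexHull(np.round(uv*16).astype(np.int32)),1,shift=4)
            I=I>0; tot+=(I^M).sum()/(I|M).sum()
        return tot
    best=None
    for y in ([-.03,-.01,.01,.03] if yaw else [0]):
        r=minimize(f,[0,0,y],method='Nelder-Mead',options=dict(initial_simplex=np.array([[0,0,y],[.008,0,y],[0,.008,y],[.003,.003,y+.01]]),xatol=1e-4,fatol=1e-4))
        if best is None or r.fun<best.fun: best=r
    v=best.x; return np.array([q0[0]+v[0],q0[1]+v[1],q0[2]+(v[2]*10 if yaw else 0)]),best.fun
def ob(p,t,near=None):
    L=viewer.outline_of(p,t)
    if near is not None: L=[d for d in L if np.hypot(*(np.array(d['rect'][:2])-near))<12]
    if not L: print('miss',t);return None
    d=L[0]; c=d['rect']; w,h=c[2]/2+8,c[3]/2+8
    return p,d['mask'],(max(0,int(c[0]-w)),max(0,int(c[1]-h)),min(560,int(c[0]+w)),min(420,int(c[1]+h)))
E
python3 - <<'E'
from fit import *
s,t=cam('scene'),cam('top'); print(s['fx'])
near={'flask':((247,163),(181,193)),'pin_stand':((366,310),(386,222)),'cradle_base':((306,237),(289,210)),'ring':((291,212),(270,205)),
'conical_flask':((224,185),(193,235)),'amber_bottle':((399,261),(370,167)),'white_cup':((259,271),(299,267))}
mod={'flask':[np.r_[circ(.0295,.003),circ(.0295,.03),circ(.016,.058)],np.r_[circ(.016,.05),circ(.016,.1)]],
'pin_stand':[box(.06,.06,0,.03),np.r_[circ(.009,.034),circ(.009,.068)]],
'cradle_base':[box(.09,.26,0,.012),np.r_[circ(.042,.012),circ(.042,.0405),circ(.041,.0755)]+[0,.065,0]],
'ring':[np.r_[circ(.041,.05),circ(.041,.0755)]],
'conical_flask':[np.r_[circ(.0315,.0),circ(.0315,.01),circ(.012,.112)]],
'amber_bottle':[np.r_[circ(.0215,0),circ(.0215,.09)]],'white_cup':[np.r_[circ(.019,0),circ(.019,.037)]]}
for n in near:
    q=at_z(t,near[n][1],.03)
    q0=[q[0],q[1],{'cradle_base':1.5,'pin_stand':.5}.get(n,0)]
    for nm,pp in (('s',[(s,0)]),('t',[(t,1)]),('both',[(s,0),(t,1)])):
        obs=[o for p,i in pp if (o:=ob(p,n,near[n][i]))]
        if obs: print(n,nm,*[np.round(v,4) for v in fit(mod[n],obs,q0,n in('pin_stand','cradle_base'))])
# hole: dark blob on the bright tongue
for p,g in ((s,(316,249.5)),(t,(311,210))):
    G=p['frame'].mean(2); x,y=map(int,g); c=G[y-5:y+6,x-5:x+6]; w=np.clip(np.percentile(c,70)-15-c,0,None); yy,xx=np.mgrid[y-5:y+6,x-5:x+6]
    w*=np.hypot(xx-x,yy-y)<5
    u=((w*xx).sum()/w.sum(),(w*yy).sum()/w.sum()); print('hole',u,at_z(p,u,.0205)); print(c.astype(int)[::2,::1])
a=s['frame'][145:195,205:265,::-1]; b=t['frame'][170:255,130:215,::-1]
cv2.imwrite('pics/c.png',np.hstack([cv2.resize(a,(480,400)),cv2.resize(b,(320,400))[:, :]]))
E
```

```text
518.2996397446699
flask s [0.6056 0.313  0.    ] 0.1489
flask t [0.6081 0.3118 0.    ] 0.1918
flask both [0.6068 0.3136 0.    ] 0.3456
miss pin_stand
miss pin_stand
miss pin_stand
miss pin_stand
cradle_base s [ 0.556  -0.0072 -0.1415] 0.0469
cradle_base t [ 0.5572 -0.0055 -0.1393] 0.0365
cradle_base both [ 0.5567 -0.0063 -0.1413] 0.0881
ring s [0.5649 0.0576 0.    ] 0.1427
ring t [0.5674 0.0574 0.    ] 0.272
ring both [0.5657 0.0575 0.    ] 0.4214
conical_flask s [0.486  0.2807 0.    ] 0.1025
conical_flask t [0.4886 0.2837 0.    ] 0.0944
conical_flask both [0.4873 0.2833 0.    ] 0.2228
amber_bottle s [ 0.6701 -0.2413  0.    ] 0.0757
amber_bottle t [ 0.6685 -0.2418  0.    ] 0.0613
amber_bottle both [ 0.6687 -0.2419  0.    ] 0.1466
miss white_cup
white_cup t [ 0.3854 -0.024   0.    ] 0.1779
miss white_cup
white_cup both [ 0.3854 -0.024   0.    ] 0.1779
hole (np.float64(315.8399898244721), np.float64(249.02976341897738)) [ 0.54822872 -0.06662922  0.0205    ]
[[194 193 193 195 195 196 196 195 193 193 196]
 [195 196 196 192 188 191 192 195 193 195 193]
 [196 196 175 131  95  89 105 149 185 196 196]
 [196 195 173 136 100  91  96 144 186 195 197]
 [200 198 196 196 199 198 200 198 197 196 196]
 [203 202 200 198 196 198 200 200 199 199 199]]
hole (np.float64(310.80873115577884), np.float64(209.86746231155774)) [ 0.55013188 -0.06530377  0.0205    ]
[[222 221 222 220 221 221 222 220 221 221 220]
 [222 222 217 213 204 206 213 220 220 220 221]
 [220 216 199 161 131 120 139 185 213 221 222]
 [222 216 200 177 162 144 148 184 214 221 220]
 [220 220 219 216 205 203 211 219 222 222 221]
 [220 220 222 220 221 221 221 221 221 221 221]]
```

View pics/c.png

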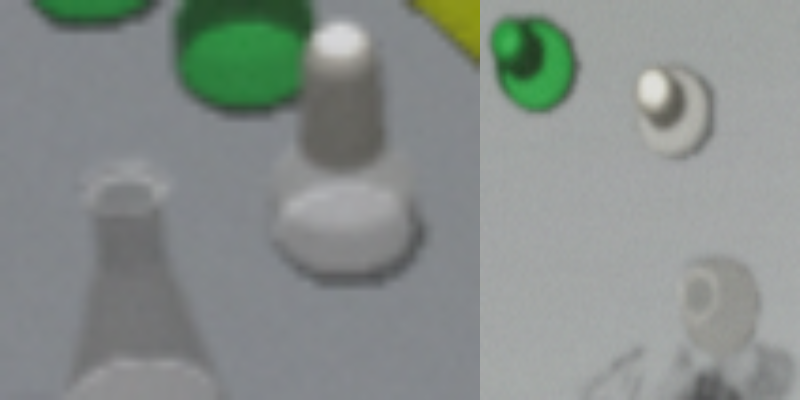

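The crop confirms it: the white-capped squat flask is the one at scene (247,163) and top (181,192), with the green look-alike behind it and the conical flask in front. Next is the stand.

```bash
python3 - <<'E'
from fit import *
s,t=cam('scene'),cam('top')
obs=[]
for p,g in ((s,(366,310)),(t,(386,222))):
    G=p['frame'].max(2).astype(int); x,y=g; bb=(x-25,y-27,x+25,y+27)
    for th in(80,):
        m=(G<th)
        sub=np.zeros(m.shape,np.uint8); sub[bb[1]:bb[3],bb[0]:bb[2]]=m[bb[1]:bb[3],bb[0]:bb[2]]
        sub=cv2.morphologyEx(sub,cv2.MORPH_CLOSE,np.ones((5,5),np.uint8))
        n,l,st,c=cv2.connectedComponentsWithStats(sub); k=1+np.argmax(st[1:,4]); print(st[k],c[k],np.percentile(G[bb[1]:bb[3],bb[0]:bb[2]],[5,20,40,60,80]))
        obs.append((p,l==k,bb))
parts=[box(.06,.06,0,.03),np.r_[circ(.009,.034),circ(.009,.068)]]
q=at_z(t,(386,222),.03)
for o in (obs[:1],obs[1:],obs): print(*[np.round(v,4) for v in fit(parts,o,[q[0],q[1],.4])])
E
cat > go.py <<'E'
# usage: go.py x y z yawdeg(dir of tool y, mod 180): prints shift(mm) in tool axes, turn(deg) about tool z / rotvec
import sys; from h import *
from scipy.spatial.transform import Rotation as R
def rel(x,y,z,yaw,o=None):
    o=o or readout.get_obs(); q=o['tool_rot']; r=R.from_quat([q[1],q[2],q[3],q[0]])
    best=None
    for k in(0,180):
        a=np.radians(yaw+k); Y=np.array([np.cos(a),np.sin(a),0]); Z=np.array([0,0,-1.]); X=np.cross(Y,Z)
        rv=np.degrees((r.inv()*R.from_matrix(np.c_[X,Y,Z])).as_rotvec())
        print('shift',np.round(r.inv().apply(np.array([x,y,z])-o['eef_pos'])*1000,1),'turn',np.round(rv,1),'q7',round(np.degrees(o['q'][6])))
if __name__=='__main__':
    o=readout.get_obs(); print('t',round(o['t'],2),np.round(o['eef_pos'],4),np.round(o['contact_force'],1),round(o['gripper_width'],3))
    v=list(map(float,sys.argv[1:])); 
    for i in range(0,len(v),4): rel(*v[i:i+4],o)
E
```

```text
[350 295  33  34 722] [365.85041551 310.80747922] [ 45.  52. 140. 141. 142.]
[372 210  27  24 403] [384.93300248 221.49379653] [ 55. 142. 155. 159. 163.]
[ 0.5098 -0.2878  0.3619] 0.0375
[ 0.5103 -0.2856  0.3472] 0.1348
[ 0.51   -0.2876  0.3616] 0.1803
```

```bash
python3 go.py .5 .2 .23 -8 .51 -.287 .16 -8
```

```text
t 2.6 [0.2402 0.6309 0.2313] [-0.   0.3 -0.1] 1.0
shift [-396.1 -310.2    1.3] turn [ 0.  -0.  77.2] q7 -5
shift [-396.1 -310.2    1.3] turn [   0.     0.  -102.8] q7 -5
shift [-578.8 -761.8   71.3] turn [ 0.  -0.  77.2] q7 -5
shift [-578.8 -761.8   71.3] turn [   0.     0.  -102.8] q7 -5
```

```bash
python3 -m handwheel '[[[-396,-310,1],[0,0,77],-1],[[-396,-310,1],[0,0,77],-1],[[-396,-310,1],[0,0,77],-1],[[-396,-310,1],[0,0,77],-1],[[-396,-310,1],[0,0,77],-1],[[-396,-310,1],[0,0,77],-1],[[-396,-310,1],[0,0,77],-1],[[-396,-310,1],[0,0,77],-1],[[-396,-310,1],[0,0,77],-1],[[-396,-310,1],[0,0,77],-1],[[-396,-310,1],[0,0,77],-1],[[-396,-310,1],[0,0,77],-1],[[-396,-310,1],[0,0,77],-1],[[-396,-310,1],[0,0,77],-1]]'; python3 go.py .51 -.287 .12 -8
```

```text
t: 3.77
eef_pos: [0.5014, 0.197, 0.2307]
tool_rot: [0.0, 0.756, 0.655, 0.0]
contact_force: [0.5, 0.1, 0.1]
gripper_width: 1.0
t 3.77 [0.5014 0.197  0.2307] [0.5 0.1 0.1] 1.0
shift [-477.8   77.3  110.9] turn [ 0.1  0.  -0.2] q7 -28
shift [-477.8   77.3  110.9] turn [ 0.000e+00 -1.000e-01  1.798e+02] q7 -28
```

```bash
python3 -m handwheel '[[[-478,77,80],[0,0,0],-1],[[-478,77,80],[0,0,0],-1],[[-478,77,80],[0,0,0],-1],[[-478,77,80],[0,0,0],-1],[[-478,77,80],[0,0,0],-1],[[-478,77,80],[0,0,0],-1],[[-478,77,80],[0,0,0],-1],[[-478,77,80],[0,0,0],-0.4],[[-478,77,80],[0,0,0],-0.4],[[-478,77,80],[0,0,0],-0.4],[[-478,77,80],[0,0,0],-0.4],[[-478,77,80],[0,0,0],-0.4],[[-478,77,110],[0,0,0],-0.4],[[-478,77,110],[0,0,0],-0.4],[[-478,77,110],[0,0,0],-0.4]]'; python3 go.py .51 -.287 .038 -8;  python3 - <<'E'
from h import *
a=cam('scene')['frame'][240:360,290:430,::-1];b=cam('top')['frame'][170:270,330:430,::-1]
cv2.imwrite('pics/d.png',np.hstack([cv2.resize(a,(460,400)),cv2.resize(b,(340,400))]))
E
```

```text
t: 5.02
eef_pos: [0.5108, -0.2818, 0.119]
tool_rot: [-0.002, 0.753, 0.658, -0.0]
contact_force: [0.3, 0.7, 0.8]
gripper_width: 0.7
t 5.02 [ 0.5108 -0.2818  0.119 ] [0.3 0.7 0.8] 0.7
shift [-5.4  0.1 81. ] turn [-0.2 -0.1  0.3] q7 33
shift [-5.4  0.1 81. ] turn [   0.2   -0.3 -179.7] q7 33
```

View pics/d.png

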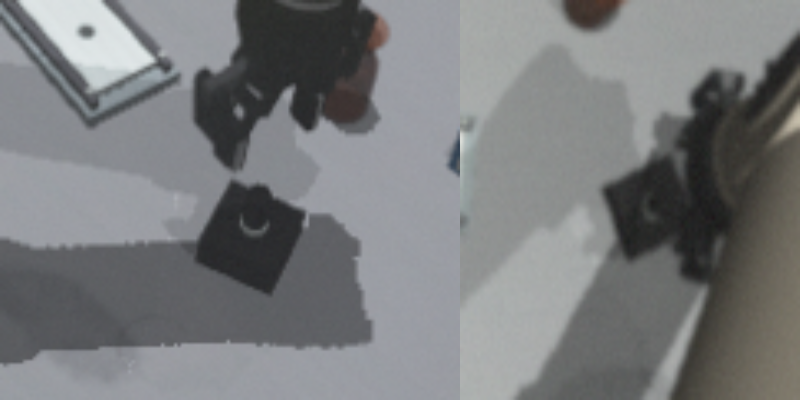

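The picture shows the gripper above the stand with the pin upright in it, at crop (255,205). Descend in two steps.

```bash
python3 -m handwheel '[[[-5,0,30],[0,0,0],-0.4],[[-5,0,30],[0,0,0],-0.4],[[-5,0,30],[0,0,0],-0.4]]'; python3 go.py .51 -.287 .039 -8
```

```text
t: 5.37
eef_pos: [0.5104, -0.2873, 0.0906]
tool_rot: [-0.001, 0.753, 0.658, -0.0]
contact_force: [-0.4, -0.6, 0.2]
gripper_width: 0.697
t 5.37 [ 0.5104 -0.2873  0.0906] [-0.4 -0.6  0.2] 0.697
shift [ 0.2 -0.4 51.6] turn [-0.1 -0.1  0.2] q7 35
shift [ 0.2 -0.4 51.6] turn [ 1.000e-01 -1.000e-01 -1.798e+02] q7 35
```

```bash
python3 -m handwheel '[[[0,0,40],[0,0,0],-0.4],[[0,0,51],[0,0,0],-0.4],[[0,0,51],[0,0,0],-0.4],[[0,0,51],[0,0,0],1],[[0,0,51],[0,0,0],1],[[0,0,51],[0,0,0],1],[[0,0,51],[0,0,0],1],[[0,0,51],[0,0,0],1],[[0,0,51],[0,0,0],1],[[0,0,51],[0,0,0],1]]' 40; python3 go.py .51 -.287 .039 -8
```

```text
t: 6.2
eef_pos: [0.5112, -0.2893, 0.041]
tool_rot: [0.001, 0.754, 0.657, 0.001]
contact_force: [-1.8, 0.8, 5.8]
gripper_width: 0.195
t 6.2 [ 0.5112 -0.2893  0.041 ] [-1.8  0.8  5.8] 0.195
shift [ 2.1 -1.5  2. ] turn [0.1 0.  0.1] q7 38
shift [ 2.1 -1.5  2. ] turn [  -0.     0.2 -179.9] q7 38
```

```bash
python3 -m handwheel '[[[0,0,-10],[0,0,0],1],[[0,0,-30],[0,0,0],1],[[0,0,-60],[0,0,0],1],[[0,0,-60],[0,0,0],1],[[0,0,-60],[0,0,0],1]]'; python3 go.py .549 -.066 .0315 -8;python3 - <<'E'
from h import *
a=cam('scene')['frame'][240:360,290:430,::-1];b=cam('top')['frame'][170:270,330:430,::-1]
cv2.imwrite('pics/e.png',np.hstack([cv2.resize(a,(460,400)),cv2.resize(b,(340,400))]))
E
```

```text
t: 6.62
eef_pos: [0.5116, -0.2896, 0.1018]
tool_rot: [0.002, 0.754, 0.657, 0.001]
contact_force: [-0.4, 0.0, -1.8]
gripper_width: 0.197
t 6.62 [ 0.5116 -0.2896  0.1018] [-0.4  0.  -1.8] 0.197
shift [226.6   6.1  70.2] turn [0.3 0.  0.1] q7 35
shift [226.6   6.1  70.2] turn [-1.000e-01  4.000e-01 -1.799e+02] q7 35
```

View pics/e.png

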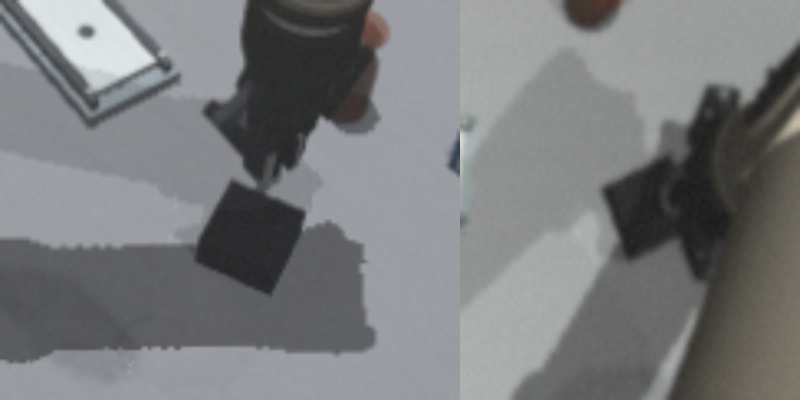

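The pin came out: its steel shank shows below the fingers at crop (265,180). Now over the hole.

```bash
python3 -m handwheel '[[[224,6,0],[0,0,0],1],[[224,6,0],[0,0,0],1],[[224,6,0],[0,0,0],1],[[224,6,0],[0,0,0],1],[[224,6,0],[0,0,0],1],[[224,6,0],[0,0,0],1],[[224,6,0],[0,0,0],1],[[224,6,35],[0,0,0],1],[[224,6,35],[0,0,0],1],[[224,6,35],[0,0,0],1],[[224,6,35],[0,0,0],1]]'; python3 go.py .549 -.0683 .0675 -8;python3 - <<'E'
from h import *
s=cam('scene');t=cam('top')
for p in(s,t): print(proj(p,[[.549,-.066,.0205],[.549,-.066,.0385]]))
a=s['frame'][215:275,280:350,::-1];b=t['frame'][180:240,280:340,::-1]
cv2.imwrite('pics/f.png',np.hstack([cv2.resize(a,(420,360),interpolation=0),cv2.resize(b,(360,360),interpolation=0)]))
E
```

```text
t: 7.63
eef_pos: [0.5463, -0.069, 0.0645]
tool_rot: [-0.0, 0.754, 0.656, -0.001]
contact_force: [-0.4, -0.3, -1.2]
gripper_width: 0.196
t 7.63 [ 0.5463 -0.069   0.0645] [-0.4 -0.3 -1.2] 0.196
shift [ 1.1  2.5 -3. ] turn [-0.1  0.   0. ] q7 14
shift [ 1.1  2.5 -3. ] turn [-1.0e-01 -1.0e-01 -1.8e+02] q7 14
[[315.89135476 248.75664185]
 [316.32170713 244.27165654]]
[[311.06057975 210.2455429 ]
 [311.77186787 209.53768172]]
```

View pics/f.png

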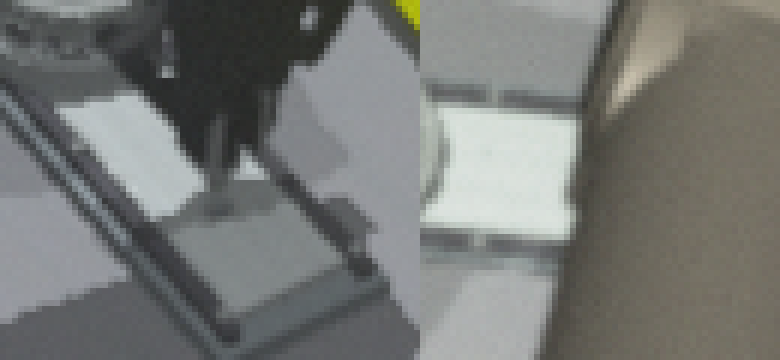

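```bash
python3 -m handwheel '[[[1,2.5,0],[0,0,0],1],[[1,2.5,0],[0,0,0],1],[[1,2.5,0],[0,0,0],1]]'; python3 go.py .549 -.0683 .0645 -8;python3 - <<'E'
from h import *
F=[cam('scene') for _ in range(4)]; G=np.mean([p['frame'].mean(2) for p in F],0)
print('cols 307..325'); 
for r in range(234,258): print(r,G[r,307:326].astype(int))
E
```

```text
t: 7.98
eef_pos: [0.55, -0.0671, 0.0649]
tool_rot: [0.0, 0.754, 0.657, 0.001]
contact_force: [0.3, 0.5, -0.4]
gripper_width: 0.195
t 7.98 [ 0.55   -0.0671  0.0649] [ 0.3  0.5 -0.4] 0.195
shift [-1.4 -0.8  0.4] turn [ 0.1 -0.   0.2] q7 14
shift [-1.4 -0.8  0.4] turn [ 0.000e+00  1.000e-01 -1.798e+02] q7 14
cols 307..325
234 [172 128  75  48  45  44  44  44  57  72  70  52  40  41  41  42  48  70
  63]
235 [187 176 125  63  45  45  45  43  64  76  67  49  42  42  42  42  53  73
  82]
236 [187 188 142  73  44  46  45  44  66  78  65  47  42  43  42  43  58  78
 108]
237 [186 188 142  73  45  44  45  49  68  79  65  45  43  44  45  42  61  83
 120]
238 [188 187 165 108  56  45  47  48  68  81  63  45  42  51  52  47  63  87
 121]
239 [188 187 186 158 102  55  45  49  70  81  62  45  43  69  68  65  74  88
 116]
240 [189 188 188 187 159 100  54  54  73  82  62  44  53 104  94  79  84  86
 100]
241 [188 189 188 187 187 158  96  67  78  82  65  58  73 130 145 106  79  83
  86]
242 [189 189 189 188 186 187 152 101  84  83  76  87 107 152 183 163 107  78
  83]
243 [188 188 189 189 188 187 183
[... 512 characters left out ...]
80  84  99 103 110 113 112 117
 128]
250 [131 105 104 110 106 103  98  86  77  76  82  97 109 112 125 131 129 129
 128]
251 [104 103 104 124 121 112 112 103 100 103 108 122 129 130 130 131 131 131
 130]
252 [108 106 111 127 131 131 130 122 127 131 131 131 130 129 129 131 132 131
 130]
253 [112 117 126 132 132 133 131 131 130 133 132 132 131 130 130 130 131 132
 132]
254 [ 88 117 129 132 132 133 131 132 130 131 132 132 133 131 131 129 131 132
 133]
255 [ 67  95 122 131 133 133 133 132 131 130 132 133 133 133 130 130 130 131
 133]
256 [ 66  68 105 128 131 133 134 134 133 131 131 132 132 133 132 131 131 130
 131]
257 [ 64  66  75 109 128 132 133 133 133 133 132 131 132 133 133 132 133 131
 132]
```

Shank centre is at column 316.0 with the tip at row 246, against a predicted 316.2/246 for alignment over the hole. It's aligned to about 1 mm, so I'll descend.

```bash
python3 -m handwheel '[[[0,0,8],[0,0,0],1],[[0,0,14],[0,0,0],1],[[0,0,18],[0,0,0],1],[[0,0,22],[0,0,0],1],[[0,0,22],[0,0,0],1]]'; python3 go.py .549 -.0683 .0315 -8
```

```text
t: 8.6
eef_pos: [0.549, -0.0671, 0.0412]
tool_rot: [-0.0, 0.754, 0.657, -0.001]
contact_force: [0.4, -0.1, -0.9]
gripper_width: 0.196
t 8.6 [ 0.549  -0.0671  0.0412] [ 0.4 -0.1 -0.9] 0.196
shift [-1.2  0.2  9.7] turn [-0.1  0.   0.2] q7 15
shift [-1.2  0.2  9.7] turn [-0.000e+00 -1.000e-01 -1.798e+02] q7 15
```

```bash
python3 -m handwheel '[[[0,0,4],[0,0,0],1],[[0,0,8],[0,0,0],1],[[0,0,10],[0,0,0],1],[[0,0,11],[0,0,0],1],[[0,0,11],[0,0,0],1]]'; python3 go.py .549 -.0683 .0315 -8
```

```text
t: 9.02
eef_pos: [0.5492, -0.067, 0.0315]
tool_rot: [-0.0, 0.754, 0.657, -0.0]
contact_force: [-2.1, 0.3, 4.5]
gripper_width: 0.191
t 9.02 [ 0.5492 -0.067   0.0315] [-2.1  0.3  4.5] 0.191
shift [-1.3 -0.   0. ] turn [-0.  -0.   0.1] q7 16
shift [-1.3 -0.   0. ] turn [ 0.000e+00 -1.000e-01 -1.799e+02] q7 16
```

```bash
python3 -m handwheel '[[[0,0,10],[0,0,0],-0.3],[[0,0,10],[0,0,0],-0.3],[[0,0,10],[0,0,0],-0.3],[[0,0,10],[0,0,0],-0.3],[[0,0,10],[0,0,0],-0.3],[[0,0,-20],[0,0,0],-0.3],[[0,0,-60],[0,0,0],-0.3],[[0,0,-100],[0,0,0],-0.3],[[0,0,-140],[0,0,0],-0.3],[[0,0,-170],[0,0,0],-0.3],[[0,0,-170],[0,0,0],-0.3]]'; python3 go.py .607 .313 .2 -8;python3 - <<'E'
from h import *
s=cam('scene');t=cam('top')
print(proj(s,[[.549,-.066,z] for z in(.0205,.0585)]))
a=s['frame'][195:275,260:350,::-1];b=t['frame'][180:240,280:340,::-1]
cv2.imwrite('pics/g.png',np.hstack([cv2.resize(a,(450,400),interpolation=0),cv2.resize(b,(350,400),interpolation=0)]))
E
```

```text
t: 9.93
eef_pos: [0.5532, -0.068, 0.2078]
tool_rot: [0.003, 0.754, 0.657, 0.004]
contact_force: [1.6, -0.8, 0.5]
gripper_width: 0.649
t 9.93 [ 0.5532 -0.068   0.2078] [ 1.6 -0.8  0.5] 0.649
shift [384.7   1.    8.7] turn [ 0.6 -0.1  0.1] q7 7
shift [384.7   1.    8.7] turn [   0.2    1.  -179.9] q7 7
[[315.89135476 248.75664185]
 [316.80880447 239.19066255]]
```

View pics/g.png

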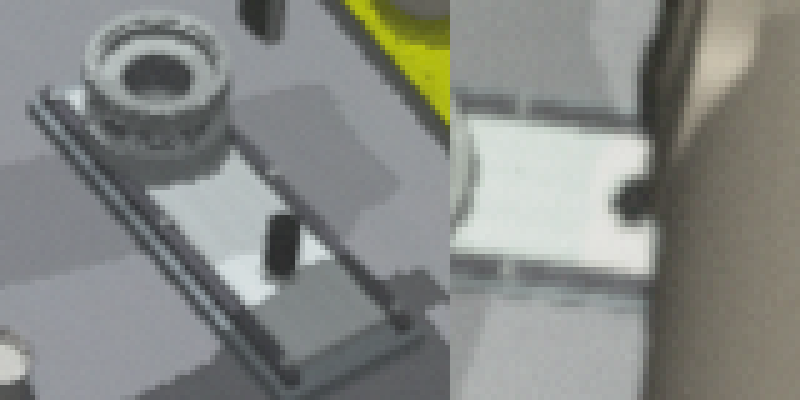

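The picture shows the pin standing upright in the tongue hole, grip base at about row 250 and top at about row 238, as predicted for home, with the carriage unmoved. Now the flask.

```bash
python3 -m handwheel '[[[385,1,8],[0,0,0],-0.3],[[385,1,8],[0,0,0],-0.3],[[385,1,8],[0,0,0],-0.3],[[385,1,8],[0,0,0],-0.3],[[385,1,8],[0,0,0],-0.3],[[385,1,8],[0,0,0],-0.3],[[385,1,8],[0,0,0],-0.3],[[385,1,8],[0,0,0],-0.3],[[385,1,8],[0,0,0],-0.3],[[385,1,8],[0,0,0],-0.3],[[385,1,8],[0,0,0],-0.3],[[385,1,8],[0,0,0],-0.3],[[385,1,8],[0,0,0],-0.3]]'; python3 go.py .607 .313 .13 -8
```

```text
t: 11.12
eef_pos: [0.6027, 0.3119, 0.192]
tool_rot: [0.0, 0.755, 0.656, -0.001]
contact_force: [-0.3, -0.7, 1.0]
gripper_width: 0.654
t 11.12 [0.6027 0.3119 0.192 ] [-0.3 -0.7  1. ] 0.654
shift [ 1.9  4.2 62. ] turn [-0.1  0.1  0. ] q7 -26
shift [ 1.9  4.2 62. ] turn [-2.0e-01 -1.0e-01 -1.8e+02] q7 -26
```

```bash
python3 - <<'E'
from h import *
for n,g in(('scene',(248,150)),('top',(177,189))):
    p=cam(n); G=p['frame'].mean(2); x,y=g; c=G[y-9:y+10,x-9:x+10]; print(n,'pred captop',proj(p,[[.607,.313,.1]])); print(c.astype(int))
E
```

```text
scene pred captop [[246.46887208 149.36195055]]
[[ 47 113 142 143 141 142 141 141 142 144 143 144 114  96  97  97 105 106
  107]
 [ 46 105 134 139 142 141 142 142 143 142 143 143 141 114  91 106 108 103
  109]
 [ 47  53  84 123 141 141 141 143 143 138 140 141 141 141 115  85  97 101
  103]
 [ 49  55  56  85 123 140 140 138 137 130 132 138 138 140 142 116  84  95
  102]
 [ 54  54  53  56  80 122 129 123 125 124 124 124 125 136 143 142 116  84
   93]
 [ 54  56  52  52  66 107 123 123 125 124 124 124 124 134 139 141 142 115
   95]
 [ 58  53  54  54  58 102 130 132 136 130 121 121 124 124 126 132 138 138
  141]
 [ 74  69  61  56  53 109 143 146 157 136 113 116 124 122 123 125 125 125
  135]
 [ 89  87  79  63  73 153 145 111 113 114 110 106 115 122 121 123 124 125
  124]
 [ 88  87  85  81 102 110 112 113 115 113 114 113 109 118 124 125 124 126
  123]
 [ 84  82  82  89  87  95 111 117 120 120 125 120 110 118 124 123 123 123
  125]
 [ 81  81  79  92  94  95 110 123 131 130 123 114 105 111 122 123 125 124
  124]
 [ 81  82  81  88  91  97 101 114 119 121 115 109  99 107 119 124 122 124
  124]
[... 1373 characters left out ...]
 123 124 120 119 112 103  95  88  97 134 168
  178]
 [ 33  48  81 118 143 144 124 119 124 120 116 108  98  92  89  98 129 160
  176]
 [ 38  51  92 126 132 128 115 107 103 106 104 101  92  90  88  96 131 163
  179]
 [ 46  55 105 144 144 130 110  95  93  88  94  92  89  88  87 101 141 170
  178]
 [ 46  65 110 146 161 152 124  95  87  84  85  86  89  86  96 122 156 174
  179]
 [ 50  55  89 130 158 171 155 121  94  83  84  83  92  99 119 152 172 178
  179]
 [ 43  44  62  93 142 175 174 153 124 108 100 102 112 129 158 171 179 178
  181]
 [ 48  44  53  78 119 162 179 173 159 146 137 141 147 164 176 181 179 181
  176]
 [ 52  46  51  73 108 156 179 184 179 172 171 169 172 177 180 178 181 181
  176]]
```

```bash
python3 go.py .6085 .3112 .13 -8; python3 -m handwheel '[[[0,6,60],[0,0,0],-0.3],[[0,6,60],[0,0,0],-0.3],[[0,6,60],[0,0,0],-0.3],[[0,6,60],[0,0,0],-0.3]]'; python3 go.py .6085 .3112 .065 -8
```

```text
t 11.22 [0.6032 0.3117 0.193 ] [-0.7 -0.3 -0.3] 0.65
shift [ 0.3  5.4 62.9] turn [-0.   0.1 -0. ] q7 -26
shift [ 0.3  5.4 62.9] turn [1.0e-01 0.0e+00 1.8e+02] q7 -26
t: 11.55
eef_pos: [0.6086, 0.3118, 0.1329]
tool_rot: [-0.0, 0.754, 0.656, -0.001]
contact_force: [-0.4, 0.5, 0.1]
gripper_width: 0.654
t 11.55 [0.6086 0.3118 0.1329] [-0.4  0.5  0.1] 0.654
shift [-0.5  0.  67.9] turn [-0.1  0.1  0. ] q7 -24
shift [-0.5  0.  67.9] turn [-1.0e-01 -1.0e-01 -1.8e+02] q7 -24
```

```bash
python3 -m handwheel '[[[0,0,25],[0,0,0],-0.3],[[0,0,40],[0,0,0],-0.3],[[0,0,50],[0,0,0],-0.3],[[0,0,60],[0,0,0],-0.3],[[0,0,68],[0,0,0],-0.3],[[0,0,68],[0,0,0],-0.3],[[0,0,68],[0,0,0],0.3],[[0,0,68],[0,0,0],0.6],[[0,0,68],[0,0,0],1],[[0,0,68],[0,0,0],1],[[0,0,68],[0,0,0],1],[[0,0,68],[0,0,0],1],[[0,0,68],[0,0,0],1]]' 40; python3 go.py .6085 .3112 .065 -8
```

```text
t: 12.63
eef_pos: [0.6097, 0.3136, 0.0662]
tool_rot: [0.0, 0.754, 0.657, 0.001]
contact_force: [0.5, -0.3, 5.8]
gripper_width: 0.338
t 12.63 [0.6097 0.3136 0.0662] [ 0.5 -0.3  5.8] 0.338
shift [-2.5 -0.8  1.2] turn [ 0.1 -0.1  0.1] q7 -22
shift [-2.5 -0.8  1.2] turn [ 1.000e-01  1.000e-01 -1.799e+02] q7 -22
```

```bash
python3 -m handwheel '[[[0,0,-15],[0,0,0],1],[[0,0,-40],[0,0,0],1],[[0,0,-80],[0,0,0],1],[[0,0,-110],[0,0,0],1],[[0,0,-110],[0,0,0],1],[[0,0,-110],[0,0,0],1]]'; python3 go.py .5658 .0578 .176 -8;python3 - <<'E'
from h import *
s=cam('scene')
a=s['frame'][100:200,190:290,::-1]
cv2.imwrite('pics/i.png',cv2.resize(a,(500,500),interpolation=cv2.INTER_CUBIC))
E
```

```text
t: 13.13
eef_pos: [0.6098, 0.3138, 0.1781]
tool_rot: [0.0, 0.754, 0.657, 0.002]
contact_force: [-0.6, -0.4, -0.8]
gripper_width: 0.34
t 13.13 [0.6098 0.3138 0.1781] [-0.6 -0.4 -0.8] 0.34
shift [-259.6   -8.6    1.3] turn [ 0.2 -0.2  0.2] q7 -25
shift [-259.6   -8.6    1.3] turn [   0.3    0.2 -179.8] q7 -25
```

View pics/i.png

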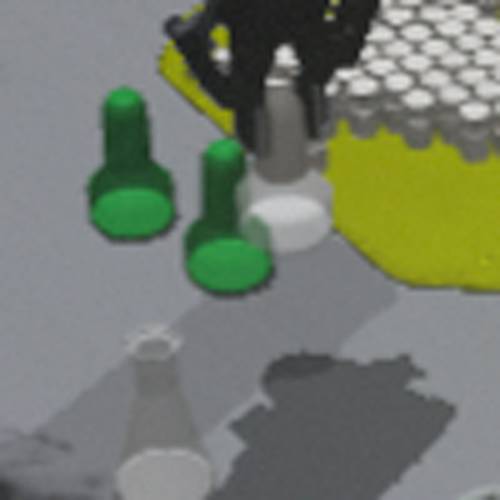

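Flask held upright, clear of the green look-alike and the conical flask. Carry it over the ring.

```bash
python3 -m handwheel '[[[-40,-1,0],[0,0,0],1],[[-75,-3,0],[0,0,0],1],[[-110,-4,0],[0,0,0],1],[[-145,-5,0],[0,0,0],1],[[-180,-6,0],[0,0,0],1],[[-215,-7,0],[0,0,0],1],[[-240,-8,0],[0,0,0],1],[[-258,-9,0],[0,0,0],1],[[-258,-9,10],[0,0,0],1],[[-258,-9,20],[0,0,0],1],[[-258,-9,20],[0,0,0],1],[[-258,-9,20],[0,0,0],1]]'; python3 go.py .5658 .0578 .158 -8;python3 - <<'E'
from h import *
s=cam('scene'); t=cam('top'); o=readout.get_obs(); e=o['eef_pos']; b=e[2]-.0662
print(e,'base z',b)
x,y=.5658,.0578
def c(r,z): 
    a=np.linspace(0,2*np.pi,40); return np.c_[x+r*np.cos(a),y+r*np.sin(a),0*a+z]
S=6; x0,y0,w=250,160,90
a=cv2.resize(s['frame'][y0:y0+w,x0:x0+w,::-1],None,fx=S,fy=S,interpolation=cv2.INTER_CUBIC)
for P,col in((c(.0295,b+.005),(0,0,255)),(c(.0295,b+.03),(0,255,255)),(c(.016,b+.06),(0,255,0)),(c(.041,.0755),(255,0,0))):
    uv=(proj(s,P)-[x0,y0]+.5)*S; cv2.polylines(a,[np.round(uv).astype(np.int32)],True,col,1)
cv2.imwrite('pics/j.png',a)
E
```

```text
t: 14.18
eef_pos: [0.5637, 0.0605, 0.1537]
tool_rot: [-0.001, 0.753, 0.658, -0.001]
contact_force: [-0.6, -0.6, -0.7]
gripper_width: 0.345
t 14.18 [0.5637 0.0605 0.1537] [-0.6 -0.6 -0.7] 0.345
shift [-2.4  2.4 -4.3] turn [-0.2  0.1  0.3] q7 -4
shift [-2.4  2.4 -4.3] turn [-1.000e-01 -3.000e-01 -1.797e+02] q7 -4
[0.56471766 0.06033835 0.15482848] base z 0.08862847800109529
```

View pics/j.png

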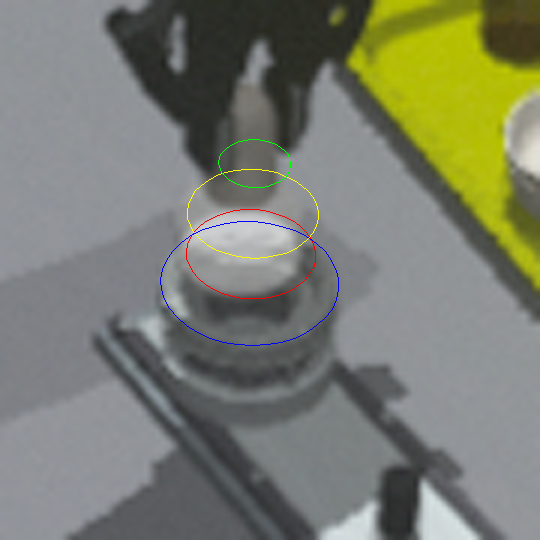

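Overlay: the flask (left/right edges ~180/318, bottom ~295) lies on the predicted circles centred on the ring (161–338). It's aligned, so I'll lower.

```bash
python3 -m handwheel '[[[0,0,8],[0,0,0],1],[[0,0,14],[0,0,0],1],[[0,0,20],[0,0,0],1],[[0,0,24],[0,0,0],1],[[0,0,24],[0,0,0],1],[[0,0,24],[0,0,0],1]]' 60; python3 go.py .5658 .0578 .112 -8
```

```text
t: 14.78
eef_pos: [0.5645, 0.0589, 0.1309]
tool_rot: [-0.0, 0.754, 0.657, -0.0]
contact_force: [-1.1, -0.6, -1.3]
gripper_width: 0.332
t 14.78 [0.5645 0.0589 0.1309] [-1.1 -0.6 -1.3] 0.332
shift [-0.9  1.4 18.9] turn [-0.   0.   0.1] q7 -3
shift [-0.9  1.4 18.9] turn [-0.000e+00 -1.000e-01 -1.799e+02] q7 -3
```

```bash
python3 -m handwheel '[[[0,0,4],[0,0,0],1],[[0,0,8],[0,0,0],1],[[0,0,12],[0,0,0],1],[[0,0,15],[0,0,0],1],[[0,0,15],[0,0,0],1],[[0,0,15],[0,0,0],1]]'; python3 go.py .5658 .0578 .1145 -8
```

```text
t: 15.28
eef_pos: [0.5656, 0.059, 0.1172]
tool_rot: [0.0, 0.754, 0.657, 0.001]
contact_force: [-1.3, -0.8, 10.0]
gripper_width: 0.331
t 15.28 [0.5656 0.059  0.1172] [-1.3 -0.8 10. ] 0.331
shift [-1.1  0.3  2.7] turn [ 0.1 -0.   0.1] q7 -2
shift [-1.1  0.3  2.7] turn [ 1.000e-01  1.000e-01 -1.799e+02] q7 -2
```

```bash
python3 -m handwheel '[[[0,0,2],[0,0,0],1],[[0,0,3],[0,0,0],1],[[0,0,3],[0,0,0],1],[[0,0,3],[0,0,0],1],[[0,0,3],[0,0,0],1]]'; python3 go.py .5658 .0578 .1145 -8
```

```text
t: 15.7
eef_pos: [0.5657, 0.059, 0.1146]
tool_rot: [0.0, 0.754, 0.657, 0.001]
contact_force: [-1.2, -0.8, 11.7]
gripper_width: 0.331
t 15.7 [0.5657 0.059  0.1146] [-1.2 -0.8 11.7] 0.331
shift [-1.2  0.3  0.1] turn [ 0.1 -0.1  0.1] q7 -2
shift [-1.2  0.3  0.1] turn [ 1.000e-01  1.000e-01 -1.799e+02] q7 -2
```

```bash
python3 - <<'E'
from h import *
s=cam('scene'); x,y,b=.5658,.0578,.0485
def c(r,z): 
    a=np.linspace(0,2*np.pi,40); return np.c_[x+r*np.cos(a),y+r*np.sin(a),0*a+z]
S=6; x0,y0,w=250,175,95
a=cv2.resize(s['frame'][y0:y0+w,x0:x0+w,::-1],None,fx=S,fy=S,interpolation=cv2.INTER_CUBIC)
for P,col in((c(.016,b+.06),(0,255,0)),(c(.041,b+.013),(255,0,0))):
    uv=(proj(s,P)-[x0,y0]+.5)*S; cv2.polylines(a,[np.round(uv).astype(np.int32)],True,col,1)
cv2.imwrite('pics/k.png',a); o=readout.get_obs(); print(o['contact_force'],o['eef_pos'])
E
```

```text
[-2.92720617 -1.26313103 11.53173786] [0.56561431 0.05896102 0.11455144]
```

View pics/k.png

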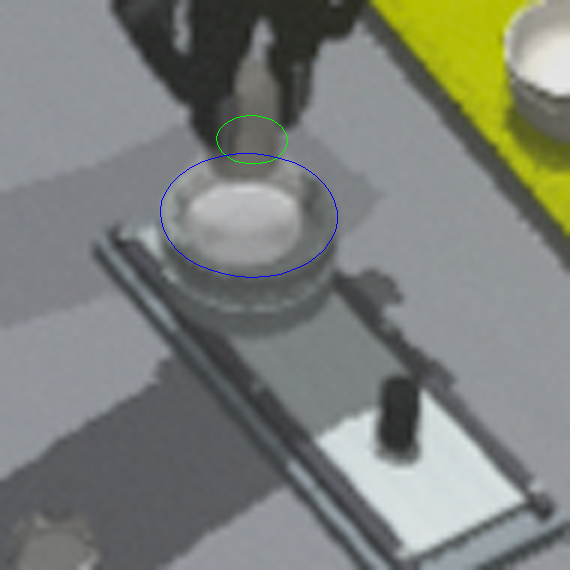

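The ring is down and matches the 14 mm overlay. The flask sits upright and centred in it, and the pin stands home with its collar on the tongue at (398,455). Handing in.

```bash
python3 -c "
from station import bot,readout
bot.hand_in(); o=readout.get_obs(); print(o['t'],o['eef_pos'],o['contact_force'],o['gripper_width'])"
```

```text
the job is handed in; nothing more can be done
the job is handed in; nothing more can be done
```

I locked the carriage with the pin first, then set the white-capped flask in the spring ring and handed in at about 16 s while still holding it pressed down. No verdict is reported, so these are my own last checks.

- **Pin:** it was let go in both holes, and the last picture shows it upright with its collar on the tongue. While I still held it, the tool height put the tip about 2.5 mm above the bench, which is fully home.
- **Flask and ring:** tool height puts the ring about 14 of 16 mm down. A push of about 11.5–12 N agrees with that. In the last picture the flask looks upright and centred.
- **Bystanders:** I planned the path around the conical flask, amber bottle and cup and felt no unexpected contact. I did not re-measure their positions at the end.

No check failed. Where the two cameras overlapped, position estimates differed by 1–3 mm. I settled those by comparing close-up views before inserting the pin and lowering the flask. The state readout after hand-in was refused, so the figures above are from just before it.

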